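# Space the stock-tray dividers with a setting block

### The arm

A 6-joint arm with a two-finger parallel gripper is mounted at the origin on the work surface. World frame = base frame: x ahead of the robot, y to its left, z up, the work surface at z = 0. Lengths are in m, angles in rad, forces in N, time in s.
With the tool pointing down it reaches from about 0.35 to 0.975 m from the base axis. Payload 4.9 kg.
Tool frame: the origin (TCP) lies midway between the tips of the shut fingers; the grasp point (between the pads) lies 19 mm behind it; z points along the fingers, y is the direction in which the jaws open and shut (so a half turn about z gives the same grasp; the last joint's range is limited). The gripper opens to 85 mm and grips with 20 to 120 N. Pads are 22 mm wide; open, the fingers measure 114 mm over their backs; the gripper's body (76 mm by 85 mm) begins 54 mm behind the grasp point. The pads swing forward as they close: fully open they stand 13 mm farther back than shut.
Start: joints at [1.129, 0.053, 1.613, -0, 1.476, -0.119], TCP at [0.198, 0.593, 0.231] pointing down, gripper open.
Joint ranges: [-3.01, 3.01], [-1.01, 2.22], [0.06, 2.58], [-1.02, 4.17], [0.09, 2.62], [-3.14, 3.14]. Speed limits (rad/s): [2.57, 2.57, 3.14, 3.14, 3.14, 3.14].

### API

Orientations are given as a rotation vector (axis times angle).
In Python, from station import ctrl gives the robot as it stands.
- The arm moves only by the shell command python3 -m jog 'ROWS' [FORCE]. ROWS is JSON, one flat list of numbers, 7 for each row, row after row: the opening, from 0 (shut) to 1 (fully open), then the shift along the tool's x, y, z in m, then the turn, a rotation vector about the tool's x, y, z in degrees. A call has 1 to 10 rows; each row shifts and turns the commanded pose from where the row before left it, along the tool's axes as they then stand; what a row does not reach is not made up. A row lasts 1/8 s, in which the tool goes at most 62.5 mm and 10.7 degrees, less where a joint would pass 70% of its speed; a pose out of reach is approached as far as the arm can. A call with a gripper value outside its range is refused whole. The fingers move at their own pace and stop on an object; FORCE is the grip in N (left out, the last holds). Time passes only in rows, so rows that do not move let the fingers close. It gives the time, the measured TCP pose, the force and the opening at its end, in the units of the state.
- ctrl.get_obs(): the state, without advancing time (a new reading comes with each control period).
- ctrl.get_image(name): name is "scene" or "top" or "wrist"; returns a dict with "image" (480x640x3 uint8, blue, green, red), "camera_matrix" (3x3 intrinsics, pixels), "rvec" (rotation vector, rad) and "tvec" (3), from world to camera coordinates, as OpenCV has them; the wrist camera has in their place "mount" (4x4, takes a point from camera to tool coordinates, whose origin is the TCP and whose axes are the flange's). Camera axes: x right, y down, z forward; pixel columns grow to the right and rows downward; lengths in m; the calibration is good to about 2 mm. A picture is of the moment at which its call begins: read the wrist's pose just before it. There is no depth.
- ctrl.finish_job(): hands the job in, once; it reports no verdict.
Trained networks look in a picture, given as the dict that the camera call returned (one of the last four; its "shot" number tells which), for a name from the list of things; names that differ only in an ending like _2 or _b are one class to them, and where a whole thing is asked for, a point or a joint stands for the part that bears it (a point fixed in the world has none). Each returns a list of dicts, best first, with "p" (0 to 1); they miss things now and then, are a little off and sometimes report something else, mostly with a low value. They report only what shows in the picture. A call takes as long as a camera call.
- ctrl.boxes_of(target, picture): "box" ([centre column, centre row, width, height] in pixels, round what is visible of it).
The state is a dict: "t": time; "q": joint angles; "dq": joint speeds; "effort": joint torques, N m; "tool_pos": TCP position; "tool_rot": TCP orientation; "contact_force": force on the tool from outside, world axes, zero at the start; "wrist_torque": the same for the moment, N m; "opening": finger opening in m.
Only numpy, scipy, OpenCV 4.12 (cv2) and the standard library are available. Lean on these libraries where they do the work, as an engineer would, in place of code of your own. Each camera call takes 0.05 s, during which the arm holds its last target. There are 200 camera calls.

### The job

The three white sliding dividers of the blue stock tray stand too close together: make the three bays beside the tray's fixed end plate each exactly one setting block wide, face to face. Take the wooden block by its red grip and, starting at the fixed end plate and stepping along the row bay by bay, bring its flat face up lightly against the face already set, press it straight down to the tray floor so that its bevel pushes the next divider out, and with the block down press the flat face gently against the set face for a moment before you lift it out. Do not force the block or shift a divider that is already set, leave everything else alone, and at the end stand the block upright on the black rubber mat.

Things in the scene. Friction and masses are not known exactly. Their poses are not given: they have to be found in the camera images.
- tray: Blue steel stock tray, 160 (x) by 302 (y) mm, fixed; position and yaw vary. Origin: centre of its underside; local y runs along the row. Floor 10 mm above the bench. Fixed end plate (cheek) at the +y end; slide rail along the -x edge, 14 mm wide, top 26 mm up; 24 mm lip along the +x edge; a 45 mm tall plate at the -y end, two cartons beside it.
- cheek: Fixed, rigid end plate of the tray, blue, 130 (x) by 6 mm, top 51 mm above the tray floor; on the face towards the dividers it carries a black buffer pad, somewhere from 2 to 6 mm thick (not measured). Press it, and any set fin, lightly: 2 to 5 N, never 15 N. Origin: on the bare inner face of the plate, mid-length, at tray floor height; axes as the tray. The first bay lies on its -y side.
- div1: The first divider from the end plate: white fin 122 (x) by 6 (y) mm, 51 mm tall, on a grey shoe (20 mm along y) that slides on the rail, along the tray's y only; 4 to 5 N moves it, it stays where left. Origin: on the shoe's centre line at mid-length of the fin, tray floor height; axes as the tray. The fin sits off the shoe's centre by up to 2.5 mm either way (not measured). Starts 5 to 10 mm too near the end plate.
- div2: The second divider from the end plate: white fin 122 (x) by 6 (y) mm, 51 mm tall, on a grey shoe (20 mm along y) that slides on the rail, along the tray's y only; 4 to 5 N moves it, it stays where left. Origin: on the shoe's centre line at mid-length of the fin, tray floor height; axes as the tray. The fin sits off the shoe's centre by up to 2.5 mm either way (not measured). Starts 5 to 10 mm too near the end plate.
- div3: The third divider from the end plate: white fin 122 (x) by 6 (y) mm, 51 mm tall, on a grey shoe (20 mm along y) that slides on the rail, along the tray's y only; 4 to 5 N moves it, it stays where left. Origin: on the shoe's centre line at mid-length of the fin, tray floor height; axes as the tray. The fin sits off the shoe's centre by up to 2.5 mm either way (not measured). Starts 5 to 10 mm too near the end plate.
- spacer: Wooden block, 0.2 kg, loose, 60 (x) by 50 (y) by 60 mm tall. Red grip on top: 44 (x) by 26 (y) mm, centred at y = +4 mm, 60 to 106 mm above the foot. Origin: centre of the 60 by 50 outline at foot height, z up. The +y face (25 mm out) is flat; the -y face is bevelled at its foot, 18 mm in, 36 mm high: the foot spans y = -7 to +25 mm. In a bay its y points along the tray's. Starts within 0.7 rad of world y.
- mat: Black rubber mat, 135 by 135 by 4 mm, fixed flat on the bench to the left or right of the tray; the block starts on it and is put back on it. Origin: centre of its underside; top 4 mm above the bench.
- carton_a: Bystander: cardboard carton 100 by 34 by 54 mm standing in the tray's far end, the nearer to the dividers. Origin: middle of its underside, 10 mm towards -x.
- carton_b: Bystander: the same carton, next to the far end plate.
- cassette: Bystander: steel sprocket cassette, 118 mm across, 36 mm high, in a shallow steel dish on the other side of the tray from the mat. Origin: centre of its underside.
- lube: Bystander: green bottle, 44 mm across, 125 mm tall, beyond the tray. Origin: centre of its underside.
- spray: Bystander: red spray can, 54 mm across, 190 mm tall, beyond the tray. Origin: centre of its underside.
- wrench: Bystander: steel wrench, 170 mm long, lying to the left of the tray. Origin: middle of its length.
- driver: Bystander: screwdriver, 190 mm long, lying to the right of the tray. Origin: middle of its length.

How it is judged:
By the outcome, as a careful person would: the job done as asked, in the order asked, and still so for the second after the job is handed in, with the robot touching nothing.
It also fails if it takes over 72 s, if anything falls off the work surface, if the arm or the gripper's body presses on something with over 40 N, if the wrist force passes 120 N, or if a joint passes its speed limit or range.

## Working session

There is one attempt and no reset: what is moved stays moved. The work goes in short steps, Python scripts to look and compute and a shell command to move; the robot and the scene stay as the last step left them, time stands still between calls to the robot, and variables do not carry over. Pictures are saved under pics/ and viewed, about 8 in all and at most 12, crops included, and the job is handed in when it is done.

```bash
ls; mkdir -p pics; python3 - <<'E'
from station import ctrl
import cv2
o=ctrl.get_obs(); print(o)
for n in ("top","scene"):
    p=ctrl.get_image(n); cv2.imwrite(f"pics/{n}0.png",p["image"])
    print(n,p["camera_matrix"],p["rvec"],p["tvec"])
    for t in ("tray","cheek","div1","spacer","mat","carton_a","cassette","wrench","driver"):
        print(t,[([round(float(v)) for v in d["box"]],round(d["p"],2)) for d in ctrl.boxes_of(t,p)][:4])
E
```

```text
pics
{'t': 0.0, 'q': array([ 1.12896728e+00,  5.33628441e-02,  1.61431385e+00,  9.82327363e-06,
        1.47600238e+00, -1.18997086e-01]), 'dq': array([-0.00106664,  0.0012258 ,  0.00326121, -0.00018654, -0.00110627,
       -0.00052946]), 'effort': array([-8.65181737e-04, -3.93684196e+01, -3.70174563e+01, -2.20606521e-04,
        6.90620931e-03, -1.85398108e-06]), 'tool_pos': array([0.19800654, 0.5921392 , 0.23004746]), 'tool_rot': array([-0.50481091, -3.10017317,  0.0031445 ]), 'contact_force': array([0.15520377, 0.17865899, 0.31124398]), 'wrist_torque': array([ 0.04394187, -0.00967518,  0.02122512]), 'opening': 0.08565303110851268}
top [[568.24478233   0.         320.81114703]
 [  0.         568.24478233 236.6975391 ]
 [  0.           0.           1.        ]] [ 2.11885891 -2.11160506  0.18441165] [0.01730536 0.58764558 1.0133476 ]
tray [([315, 251, 162, 92], 0.56)]
cheek [([240, 243, 12, 74], 0.66)]
div1 [([263, 253, 17, 78], 0.96), ([326, 253, 15, 81], 0.85), ([295, 252, 14, 79], 0.63)]
spacer [([159, 312, 43, 40], 0.7)]
mat [([161, 312, 70, 78], 0.76)]
carton_a [([361, 238, 16, 
[... 205 characters left out ...]
]
scene [[616.91261233   0.         316.31969302]
 [  0.         616.91261233 244.75317662]
 [  0.           0.           1.        ]] [ 1.17641459  2.21223441 -1.04728184] [ 0.34379057 -0.26474403  1.72813008]
tray [([343, 260, 158, 106], 0.86)]
cheek [([401, 280, 33, 57], 0.8)]
div1 [([384, 269, 42, 45], 0.95), ([360, 257, 46, 50], 0.93), ([339, 247, 43, 48], 0.89)]
spacer [([491, 263, 38, 56], 0.89)]
mat [([490, 289, 79, 56], 0.9)]
carton_a [([304, 239, 41, 51], 0.91), ([289, 235, 40, 43], 0.67), ([391, 339, 30, 59], 0.51)]
cassette [([246, 192, 50, 28], 0.61)]
wrench [([466, 336, 65, 55], 0.76), ([342, 261, 159, 106], 0.68), ([304, 238, 39, 50], 0.52)]
driver [([183, 217, 50, 47], 0.58)]
```

```bash
python3 - <<'E'
import cv2
a=cv2.imread("pics/top0.png")
cv2.imwrite("pics/top0c.png",cv2.resize(a[160:400,100:420],(800,600),interpolation=cv2.INTER_CUBIC))
E
cat > h.py <<'E'
import numpy as np,cv2
from station import ctrl
from scipy.spatial.transform import Rotation as R
def cam(p,T=None):
    if "mount" in p:  # world->camera from tool pose T=(pos,rotvec)
        M=np.eye(4);M[:3,:3]=R.from_rotvec(T[1]).as_matrix();M[:3,3]=T[0]
        return np.linalg.inv(M@p["mount"])
    M=np.eye(4);M[:3,:3]=cv2.Rodrigues(np.array(p["rvec"],float))[0];M[:3,3]=np.ravel(p["tvec"]);return M
def back(p,u,v,z,T=None):
    M=np.linalg.inv(cam(p,T));d=M[:3,:3]@np.linalg.inv(p["camera_matrix"])@np.array([u,v,1.]);o=M[:3,3]
    return o+d*(z-o[2])/d[2]
def proj(p,X,T=None):
    M=cam(p,T);c=M[:3,:3]@np.asarray(X,float).T+M[:3,3:];k=p["camera_matrix"]@c;return (k[:2]/k[2]).T
E
python3 - <<'E'
from h import *
p=ctrl.get_image("top")
for n,u,v,z in (("block",159,312,.11),("mat",161,312,.004),("cheek",240,243,.061),("d1",263,253,.061),("d2",295,252,.061),("d3",326,253,.061),("tray",315,251,.02)): print(n,back(p,u,v,z).round(4))
E
```

```text
block [0.4427 0.3007 0.11  ]
mat [0.4486 0.3285 0.004 ]
cheek [0.5743 0.1705 0.061 ]
d1 [0.5554 0.1269 0.061 ]
d2 [0.5575 0.0672 0.061 ]
d3 [0.5557 0.0094 0.061 ]
tray [0.5662 0.031  0.02  ]
```

View pics/top0c.png

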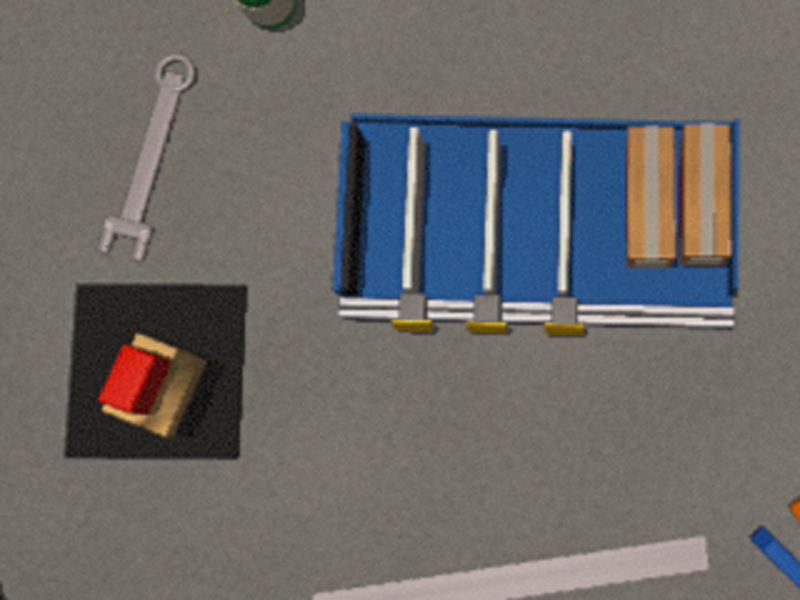

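The picture shows the tray with the end plate and black pad on the left (crop 345,205). The fins are at crop columns 412, 491 and 566. The block is on the mat at about (150,385) with its bevel to the right, and the rail is along the bottom edge.

```bash
cat >> h.py <<'E'
def rows(goal,yaw):
    "shift in tool axes and turn about tool z (deg) to world goal with tool-y (mod 180) at yaw of block y"
    o=ctrl.get_obs();A=R.from_rotvec(o["tool_rot"]).as_matrix()
    s=A.T@(np.array(goal)-o["tool_pos"])
    ty=A[:,1];cur=np.arctan2(ty[1],ty[0]);want=yaw+np.pi/2
    d=(want-cur+np.pi/2)%np.pi-np.pi/2   # world z turn
    print("pos",o["tool_pos"].round(4),"shift xyz",s.round(4),"turn about tool z deg",np.degrees(-d).round(2),"q6",o["q"][5].round(3)); return s,d
E
python3 - <<'E'
from h import *
p=ctrl.get_image("top")
b=lambda c,z: back(p,100+c[0]/2.5,160+c[1]/2.5,z)[:2]
yw=lambda a,c: np.arctan2(-(c-a)[0],(c-a)[1])  # yaw of +y dir vector a->c
print("rail yaw",yw(b((733,312),.026),b((340,300),.026)), "lip", yw(b((735,121),.034),b((352,116),.034)))
for n,a,c in (("c",(345,290),(352,122)),("d1",(409,290),(414,130)),("d2",(489,291),(493,130)),("d3",(564,291),(567,132))):
    A,C=b(a,.061),b(c,.061);d=C-A;print(n,((A+C)/2).round(4),"yaw",np.arctan2(d[1],d[0]).round(4),np.hypot(*d).round(3))
k=[b(q,.064) for q in((138,334),(205,360),(170,437),(103,410))];print("block top c",np.mean(k,0),np.arctan2(*(k[1]-k[2])[::-1]),np.arctan2(-(k[0]-k[1])[0],(k[0]-k[1])[1]))
A=R.from_rotvec(ctrl.get_obs()["tool_rot"]).as_matrix();print(A.round(3))
rows([.455,.30,.30],-.43)
E
```

```text
rail yaw -0.02738312288312647 lip -0.012237563871704507
c [0.5761 0.1717] yaw -0.0092 0.128
d1 [0.5731 0.1243] yaw -0.0073 0.122
d2 [0.5729 0.0648] yaw -0.0115 0.122
d3 [0.5722 0.0091] yaw -0.0155 0.121
block top c [0.44160626 0.3094405 ] -0.38624915685011635 -0.3576516983014363
[[-0.948  0.317 -0.   ]
 [ 0.317  0.948  0.   ]
 [ 0.     0.    -1.   ]]
pos [0.1982 0.5927 0.2313] shift xyz [-0.3363 -0.1962 -0.0687] turn about tool z deg 6.14 q6 -0.119
```

```bash
python3 -m jog '[1,-0.042,-0.0245,-0.0086,0,0,0, 1,-0.042,-0.0245,-0.0086,0,0,0, 1,-0.042,-0.0245,-0.0086,0,0,0, 1,-0.042,-0.0245,-0.0086,0,0,0, 1,-0.042,-0.0245,-0.0086,0,0,0, 1,-0.042,-0.0245,-0.0086,0,0,0, 1,-0.042,-0.0245,-0.0086,0,0,0, 1,-0.042,-0.0245,-0.0086,0,0,0, 1,0,0,0,0,0,4, 1,0,0,0,0,0,0]'
python3 - <<'E'
from h import *
o=ctrl.get_obs();p=ctrl.get_image("wrist");cv2.imwrite("pics/w1.png",p["image"])
print(p["mount"].round(4),p["camera_matrix"].round(1))
np.savez("w1.npz",pos=o["tool_pos"],rot=o["tool_rot"],mount=p["mount"],K=p["camera_matrix"])
for t in ("spacer","mat"): print(t,[(d["box"],d["p"]) for d in ctrl.boxes_of(t,p)][:2])
E
```

```text
t: 2.35
tool_pos: [0.4551, 0.2998, 0.3002]
tool_rot: [0.613, 3.081, 0.0]
contact_force: [0.1, 0.3, -0.9]
opening: 0.0859
[[-8.000e-04 -9.443e-01 -3.292e-01  8.380e-02]
 [ 1.000e+00 -8.000e-04 -2.000e-04 -2.000e-04]
 [-1.000e-04 -3.292e-01  9.443e-01 -1.421e-01]
 [ 0.000e+00  0.000e+00  0.000e+00  1.000e+00]] [[390.6   0.  313.2]
 [  0.  390.6 239. ]
 [  0.    0.    1. ]]
spacer [([319.4, 177.5, 50.8, 70.2], 0.67)]
mat [([333.8, 169.8, 154.0, 152.6], 0.94)]
```

View pics/w1.png

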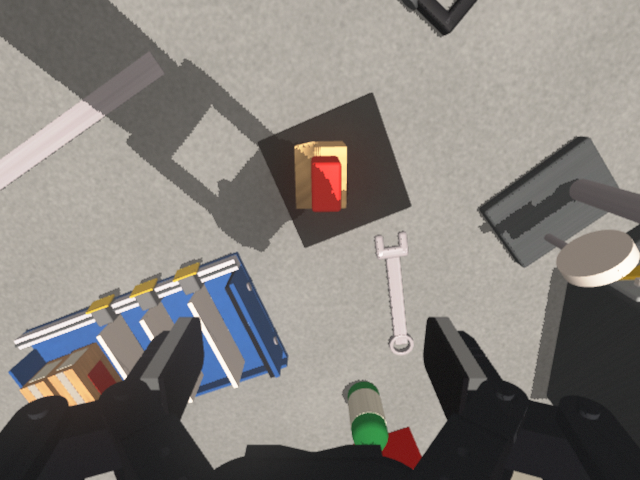

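The wrist view shows the block at about (320,177) with its red grip at (326,185), already aligned with the tool to about 1 degree. The wrench is clear of it.

```bash
python3 - <<'E'
from h import *
z=np.load("w1.npz");p={"mount":z["mount"],"camera_matrix":z["K"]};T=(z["pos"],z["rot"])
im=cv2.imread("pics/w1.png").astype(int)
m=((im[:,:,2]>90)&(im[:,:,1]<70)&(im[:,:,0]<70));m[:120]=0;m[230:]=0;m[:,:290]=0;m[:,360:]=0
ys,xs=np.where(m);print(xs.min(),xs.max(),ys.min(),ys.max())
r=cv2.minAreaRect(np.c_[xs,ys].astype(np.float32));print(r)
A=R.from_rotvec(T[1]).as_matrix();print("tool y yaw",np.arctan2(-A[0,1],A[1,1]))
c=back(p,(xs.min()+xs.max())/2,(ys.max()+1-26),.110,T);print(c)
for dy in (0,):
  for g in ((22,13),(22,-13),(-22,13),(-22,-13)):
    for h in (.064,.110):
      print(g,h,proj(p,[[*(c[:2]+(A[:2,0]*g[0]+A[:2,1]*g[1])/1e3),h]],T).round(1))
rows([c[0],c[1],.30],np.arctan2(-A[0,1],A[1,1]))
E
```

```text
311 340 156 211
((325.5, 183.5), (55.0, 29.0), 90.0)
tool y yaw -0.39292953336128067
[0.44404487 0.31566818 0.11      ]
(22, 13) 0.064 [[337.9 153.5]]
(22, 13) 0.11 [[341.2 160.1]]
(22, -13) 0.064 [[310.6 153.5]]
(22, -13) 0.11 [[310.3 160.2]]
(-22, 13) 0.064 [[337.  198.6]]
(-22, 13) 0.11 [[340.1 210.7]]
(-22, -13) 0.064 [[310.8 198.6]]
(-22, -13) 0.11 [[310.5 210.8]]
pos [0.4543 0.3006 0.2999] shift xyz [ 0.0153  0.01   -0.0001] turn about tool z deg 0.12 q6 -0.732
```

```bash
python3 -m jog '[1,0.0153,0.010,0.04,0,0,0, 1,0,0,0.05,0,0,0, 1,0,0,0.05,0,0,0, 1,0,0,0.05,0,0,0, 1,0,0,0.0368,0,0,0, 1,0,0,0,0,0,0, 0,0,0,0,0,0,0, 0,0,0,0,0,0,0, 0,0,0,0,0,0,0, 0,0,0,0,0,0,0]' 40
python3 -m jog '[0,0,0,0,0,0,0, 0,0,0,0,0,0,0]' 80
python3 - <<'E'
from h import *
o=ctrl.get_obs();print(o["tool_pos"],o["tool_rot"],o["contact_force"],o["opening"])
E
```

```text
t: 3.75
tool_pos: [0.4454, 0.3159, 0.075]
tool_rot: [0.612, 3.079, 0.003]
contact_force: [-0.3, -0.1, 4.8]
opening: 0.0253
t: 4.0
tool_pos: [0.4456, 0.3159, 0.0751]
tool_rot: [0.612, 3.079, 0.003]
contact_force: [-0.8, -0.2, 6.0]
opening: 0.0254
[0.44564209 0.31592656 0.07509154] [6.12331351e-01 3.07891261e+00 2.99908092e-03] [-0.81952321 -0.16045138  5.99664688] 0.025397128996958784
```

```bash
python3 -m jog '[0,0,0,-0.03,0,0,0, 0,0,0,-0.05,0,0,0, 0,0,0,-0.05,0,0,0, 0,0,0,0,0,0,0]'
python3 - <<'E'
from h import *
p=ctrl.get_image("top"); im=cv2.imread("pics/top0.png"); g=cv2.cvtColor(im,cv2.COLOR_BGR2GRAY).astype(float); sat=im.max(2).astype(int)-im.min(2)
def fit(P,z):
    W=np.array([back(p,u,v,z)[:2] for u,v in P]); 
    for _ in range(3):
        c=W.mean(0);d=np.linalg.svd(W-c)[2][0];r=(W-c)@np.array([-d[1],d[0]]);k=abs(r)<max(2*r.std(),1e-4);W=W[k]
    return c,d,r.std()
# fins: per row, intensity-weighted centre of white
for n,u0,rr in (("d1",264.5,(215,273)),("d2",296.5,(215,273)),("d3",326.5,(216,273))):
    P=[]
    for v in range(*rr):
        us=np.arange(int(u0)-7,int(u0)+8);w=np.clip(im[v,us,2].astype(float)-120,0,None)   # red channel: white vs blue
        if w.sum()>50:P.append(((w*us).sum()/w.sum(),v))
    c,d,s=fit(P,.061);d=d*np.sign(d[0]);print(n,len(P),c.round(4),"yaw",np.arctan2(d[1],d[0]).round(4),s.round(5))
# rail: per column, white strip
for lo,hi in ((276,283),(283,292)):
    P=[]
    for u in list(range(238,256))+list(range(275,286))+list(range(305,316))+list(range(342,390)):
        vs=np.arange(lo,hi);w=np.clip(im[vs,u,2].astype(float)-120,0,None)
        if w.sum()>50:P.append((u,(w*vs).sum()/w.sum()))
    c,d,s=fit(P,.026);d=d*np.sign(d[1]);print("rail",len(P),c.round(4),"yaw",np.arctan2(-d[0],d[1]).round(4),s.round(5))
# lip: boundary blue/grey per column via saturation
P=[]
for u in range(250,385):
    vs=np.arange(198,216);s_=sat[vs,u].astype(float);h=(s_.max()+s_[:4].mean())/2;i=np.argmax(s_>h)
    if i>0:P.append((u,vs[i-1]+(h-s_[i-1])/(s_[i]-s_[i-1])))
c,d,s=fit(P,.034);d=d*np.sign(d[1]);print("lip",c.round(4),"yaw",np.arctan2(-d[0],d[1]).round(4),s.round(5))
# row 245 profile near cheek: red & blue channel
for v in (225,245,265): print(v,[tuple(im[v,u,[0,2]]) for u in range(233,272)])
E
```

```text
t: 4.5
tool_pos: [0.4466, 0.3165, 0.2081]
tool_rot: [0.611, 3.075, 0.009]
contact_force: [0.0, 1.0, -2.0]
opening: 0.0251
d1 58 [0.5739 0.1264] yaw -0.0218 0.00016
d2 58 [0.5734 0.0662] yaw -0.0209 0.00019
d3 57 [0.5732 0.0108] yaw -0.0228 0.00015
rail 56 [0.5067 0.0652] yaw -0.0117 0.00016
rail 88 [0.4985 0.0129] yaw -0.0046 0.00037
lip [0.651  0.0419] yaw -0.0209 0.00019
225 [(np.uint8(110), np.uint8(122)), (np.uint8(106), np.uint8(122)), (np.uint8(112), np.uint8(97)), (np.uint8(130), np.uint8(60)), (np.uint8(135), np.uint8(36)), (np.uint8(95), np.uint8(33)), (np.uint8(53), np.uint8(45)), (np.uint8(47), np.uint8(55)), (np.uint8(31), np.uint8(39)), (np.uint8(15), np.uint8(17)), (np.uint8(21), np.uint8(18)), (np.uint8(10), np.uint8(13)), (np.uint8(39), np.uint8(33)), (np.uint8(64), np.uint8(16)), (np.uint8(74), np.uint8(23)), (np.uint8(124), np.uint8(29)), (np.uint8(141), np.uint8(37)), (np.uint8(138), np.uint8(43)), (np.uint8(137), np.uint8(40)), (np.uint8(138), np.uint8(44)), (np.uint8(141), np.uint8(45)), (np.uint8(138), np.uint8(43)), (np.uint8(143), np.uint8(46)), (np.uint8(140)
[... 2184 characters left out ...]
45), np.uint8(49)), (np.uint8(142), np.uint8(42)), (np.uint8(147), np.uint8(46)), (np.uint8(145), np.uint8(48)), (np.uint8(148), np.uint8(45)), (np.uint8(147), np.uint8(46)), (np.uint8(144), np.uint8(40)), (np.uint8(144), np.uint8(45)), (np.uint8(139), np.uint8(39)), (np.uint8(140), np.uint8(48)), (np.uint8(142), np.uint8(35)), (np.uint8(143), np.uint8(55)), (np.uint8(160), np.uint8(153)), (np.uint8(193), np.uint8(210)), (np.uint8(205), np.uint8(218)), (np.uint8(140), np.uint8(149)), (np.uint8(71), np.uint8(85)), (np.uint8(66), np.uint8(80)), (np.uint8(67), np.uint8(60)), (np.uint8(72), np.uint8(36)), (np.uint8(75), np.uint8(20)), (np.uint8(129), np.uint8(42)), (np.uint8(145), np.uint8(46))]
```

```bash
cat >> h.py <<'E'
YAW=-0.021
EX=np.array([np.cos(YAW),np.sin(YAW),0]);EY=np.array([-np.sin(YAW),np.cos(YAW),0])
def go(goal=None,yaw=YAW):
    o=ctrl.get_obs();A=R.from_rotvec(o["tool_rot"]).as_matrix()
    D=np.array([[-np.cos(yaw),-np.sin(yaw),0],[-np.sin(yaw),np.cos(yaw),0],[0,0,-1]]) # columns tool x,y,z
    D[:,1]=[-np.sin(yaw),np.cos(yaw),0];D[:,0]=[-np.cos(yaw),-np.sin(yaw),0]
    t=np.degrees(R.from_matrix(A.T@D).as_rotvec())
    f=o["contact_force"]
    print("t %.2f pos"%o["t"],o["tool_pos"].round(4),"trayxy %.4f %.4f"%((o["tool_pos"]-[.5739,.1264,0])@EX,(o["tool_pos"]-[.5739,.1264,0])@EY),"F tray xyz",np.round([f@EX,f@EY,f[2]],1),"turn",t.round(2),"open",round(o["opening"],4))
    if goal is not None: print("shift now-axes",(A.T@(np.array(goal)-o["tool_pos"])).round(4),"after-turn axes",(D.T@(np.array(goal)-o["tool_pos"])).round(4))
E
python3 -c "
from h import *
go([.5743,.1437,.20])"
```

```text
t 4.55 pos [0.4451 0.3156 0.2047] trayxy -0.1328 0.1865 F tray xyz [ 0.4  0.1 -2.9] turn [  0.11   0.13 -21.3 ] open 0.0252
shift now-axes [-0.1852 -0.1094  0.0048] after-turn axes [-0.1328 -0.1692  0.0047]
```

```bash
python3 -m jog '[0,0,0,0,0.04,0.04,-7.1, 0,0,0,0,0.04,0.04,-7.1, 0,0,0,0,0.04,0.04,-7.1, 0,-0.0266,-0.0338,0.001,0,0,0, 0,-0.0266,-0.0338,0.001,0,0,0, 0,-0.0266,-0.0338,0.001,0,0,0, 0,-0.0266,-0.0338,0.001,0,0,0, 0,-0.0266,-0.0338,0.001,0,0,0, 0,0,0,0,0,0,0, 0,0,0,0,0,0,0]'
python3 -c "
from h import *
go([.5743,.1437,.145])"
```

```text
t: 5.8
tool_pos: [0.5723, 0.1435, 0.1954]
tool_rot: [-0.033, -3.134, 0.003]
contact_force: [-0.6, 0.4, -3.3]
opening: 0.0252
t 5.80 pos [0.5723 0.1435 0.1954] trayxy -0.0020 0.0171 F tray xyz [-0.6  0.4 -3.3] turn [-0.11 -0.42 -0.01] open 0.0252
shift now-axes [-0.0024  0.0003  0.0504] after-turn axes [-0.002   0.0002  0.0504]
```

```bash
python3 -m jog '[0,-0.001,0,0.025,-0.1,-0.4,0, 0,-0.001,0,0.025,0,0,0, 0,0,0,0,0,0,0, 0,0,0,0,0,0,0]'
python3 - <<'E'
from h import *
go([.5743,.1437,.145])
o=ctrl.get_obs();p=ctrl.get_image("wrist");cv2.imwrite("pics/w2.png",cv2.resize(p["image"],(800,600)))
np.savez("w2.npz",pos=o["tool_pos"],rot=o["tool_rot"],mount=p["mount"],K=p["camera_matrix"]); cv2.imwrite("pics/w2raw.png",p["image"])
go()
E
```

```text
t: 6.3
tool_pos: [0.5757, 0.1442, 0.1487]
tool_rot: [0.031, 3.137, 0.0]
contact_force: [0.3, 0.7, -1.4]
opening: 0.0253
t 6.30 pos [0.5757 0.1442 0.1487] trayxy 0.0014 0.0178 F tray xyz [ 0.3  0.7 -1.4] turn [0.01 0.28 0.07] open 0.0253
shift now-axes [ 0.0014 -0.0005  0.0037] after-turn axes [ 0.0014 -0.0005  0.0037]
t 6.35 pos [0.5763 0.1441 0.1495] trayxy 0.0020 0.0178 F tray xyz [ 0.2  0.1 -1.8] turn [0.02 0.36 0.06] open 0.025
```

View pics/w2.png

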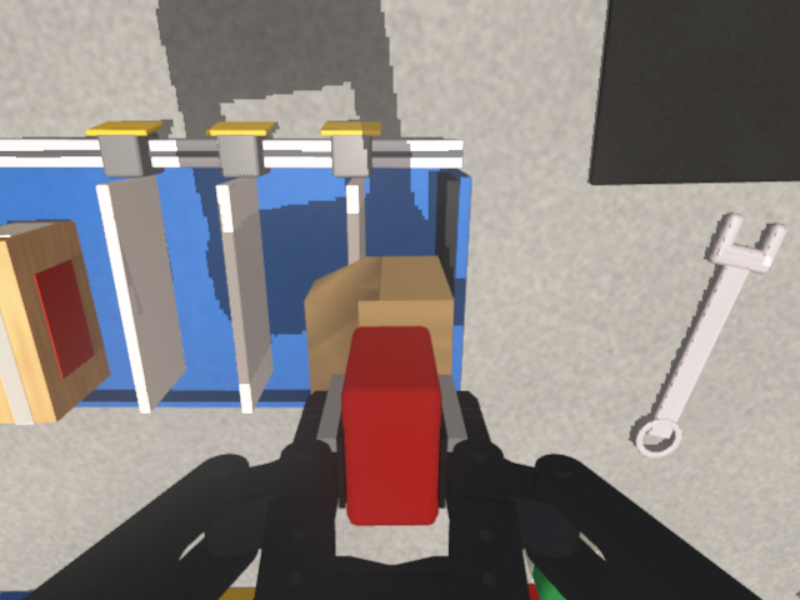

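The wrist view shows the block hovering over bay 1. Its foot edge runs from about (380,257) to (437,257), fin 1 is at (352,183), and the pad and end plate are at about (440–465,180). I'm enlarging this area.

```bash
python3 - <<'E'
import cv2
a=cv2.imread("pics/w2raw.png")[125:265,230:390]
cv2.imwrite("pics/w2c.png",cv2.resize(a,None,fx=4.25,fy=4.25,interpolation=cv2.INTER_CUBIC))
E
```

```text
(no output)
```

View pics/w2c.png

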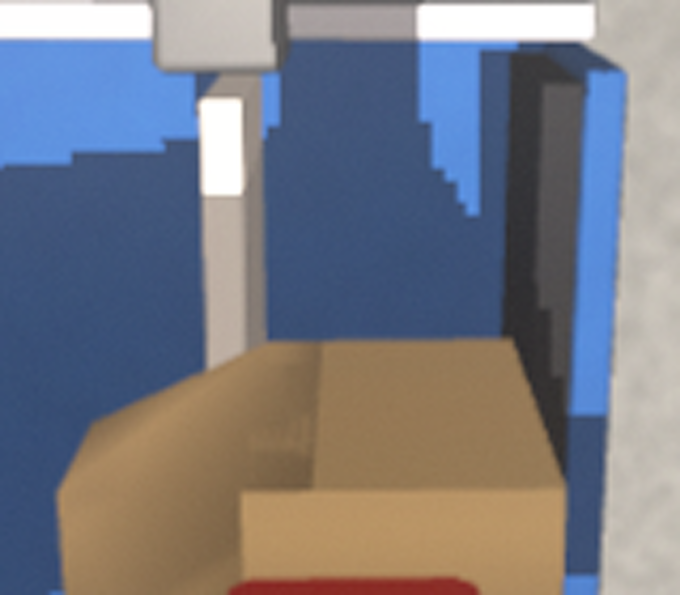

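The enlarged crop shows the fin 1 top face at X 200–245, the pad top at X 543–583, the plate top at X 583–625 and the foot edge at X 268–513, Y 342.

```bash
python3 - <<'E'
from h import *
z=np.load("w2.npz");p={"mount":z["mount"],"camera_matrix":z["K"]};T=(z["pos"],z["rot"])
O=np.array([.5739,.1264,0])
def t(n,X,Y,h): w=back(p,230+X/4.25,125+Y/4.25,h,T)-O;print(n,(w@EX).round(4),(w@EY).round(4))
t("fin L",200,100,.061);t("fin R",243,100,.061);t("fin L lo",206,350,.061);t("fin R lo",248,340,.061)
t("pad face",543,90,.061);t("pad/plate",584,90,.061);t("plate out",625,80,.061);t("pad face lo",548,290,.061);t("pad/plate lo",577,290,.061)
h=T[0][2]-.071
t("foot rear",268,342,h);t("foot front",513,342,h);print(h)
print("tcp",(T[0]-O)@EX,(T[0]-O)@EY)
E
```

```text
fin L -0.0572 -0.0036
fin R -0.0572 0.0022
fin L lo -0.0223 -0.0038
fin R lo -0.0238 0.0022
pad face -0.0586 0.0428
pad/plate -0.0586 0.0484
plate out -0.0599 0.0538
pad face lo -0.031 0.0446
pad/plate lo -0.031 0.0487
foot rear -0.0278 0.0059
foot front -0.0279 0.0382
0.07770943657433112
tcp 0.001449344959706688 0.017830830709546882
```

```bash
python3 -m jog '[0,0,0,0.01,0,0.1,0, 0,0,0,0.01,0,0,0, 0,0,0,0.008,0,0,0, 0,0,0,0,0,0,0, 0,0,0,0,0,0,0]'
python3 - <<'E'
from h import *
go()
E
python3 -m jog '[0,0,0.0015,0,0,0,0, 0,0,0.0015,0,0,0,0, 0,0,0,0,0,0,0, 0,0,0,0,0,0,0]'
python3 - <<'E'
from h import *
go()
E
```

```text
t: 6.98
tool_pos: [0.5759, 0.1442, 0.1201]
tool_rot: [0.033, 3.139, 0.002]
contact_force: [0.1, 3.5, -3.3]
opening: 0.0252
t 6.97 pos [0.5759 0.1442 0.1201] trayxy 0.0016 0.0178 F tray xyz [-0.   3.5 -3.3] turn [0.08 0.14 0.01] open 0.0252
t: 7.48
tool_pos: [0.576, 0.1461, 0.1202]
tool_rot: [0.033, 3.139, -0.001]
contact_force: [-0.5, -0.4, -2.9]
opening: 0.0248
t 7.47 pos [0.576  0.1461 0.1202] trayxy 0.0017 0.0198 F tray xyz [-0.5 -0.4 -2.9] turn [-0.04  0.15  0.  ] open 0.0248
```

```bash
cat >> h.py <<'E'
def av(n=5,goal=None):
    F=[];P=[];M=[]
    for i in range(n):
        if i: ctrl.get_image("top")
        o=ctrl.get_obs();f=o["contact_force"];F.append([f@EX,f@EY,f[2]]);M.append(o["wrist_torque"]);P.append(o["tool_pos"])
    print("AVG F",np.mean(F,0).round(2),"+-",np.std(F,0).round(1),"M",np.mean(M,0).round(2),"y",((np.mean(P,0)-[.5739,.1264,0])@EY).round(5),"z",np.mean(P,0)[2].round(4));go(goal)
E
python3 -c "
from h import *
av(6)"
python3 -m jog '[0,0,0.001,0,0,0,0, 0,0,0.0005,0,0,0,0, 0,0,0,0,0,0,0]'
python3 -c "
from h import *
av(4)"
python3 -m jog '[0,0,0.0005,0,0,0,0, 0,0,0.0005,0,0,0,0, 0,0,0,0,0,0,0]'
python3 -c "
from h import *
av(4)"
```

```text
AVG F [ 0.03 -0.1  -2.83] +- [0.5 0.2 0.3] M [ 0.01  0.01 -0.01] y 0.01992 z 0.1202
t 7.72 pos [0.5761 0.1464 0.1203] trayxy 0.0017 0.0201 F tray xyz [ 0.9  0.1 -3.2] turn [-0.    0.16  0.01] open 0.0248
t: 8.1
tool_pos: [0.5761, 0.1481, 0.1203]
tool_rot: [0.033, 3.139, 0.0]
contact_force: [0.7, 0.3, -2.5]
opening: 0.0251
AVG F [ 0.32 -0.14 -2.78] +- [0.4 0.5 0.2] M [ 0.   -0.02 -0.02] y 0.02168 z 0.1203
t 8.25 pos [0.5761 0.148  0.1203] trayxy 0.0017 0.0217 F tray xyz [-0.  -0.7 -2.7] turn [0.   0.16 0.01] open 0.0251
t: 8.62
tool_pos: [0.5761, 0.1485, 0.1203]
tool_rot: [0.033, 3.139, -0.002]
contact_force: [0.3, -2.1, -2.3]
opening: 0.0251
AVG F [-0.31 -2.67 -1.79] +- [0.6 0.4 0.7] M [-0.66  0.12 -0.06] y 0.02217 z 0.1203
t 8.78 pos [0.5761 0.1485 0.1203] trayxy 0.0017 0.0222 F tray xyz [-0.2 -3.  -0.8] turn [-0.05  0.15  0.  ] open 0.025
```

```bash
python3 -m jog '[0,0,0,0.004,0,0,0, 0,0,0,0.004,0,0,0, 0,0,0,0.004,0,0,0, 0,0,0,0.004,0,0,0]'
python3 -c "
from h import *
av(2)"
python3 -m jog '[0,0,0,0.004,0,0,0, 0,0,0,0.004,0,0,0, 0,0,0,0.004,0,0,0, 0,0,0,0.004,0,0,0]'
python3 -c "
from h import *
av(3)"
```

```text
t: 9.28
tool_pos: [0.5775, 0.1486, 0.1064]
tool_rot: [0.034, 3.136, -0.001]
contact_force: [-1.9, -4.9, 7.4]
opening: 0.025
AVG F [-1.26 -5.63  6.23] +- [0.5 0.6 1.1] M [-1.29  0.2  -0.33] y 0.0223 z 0.1061
t 9.32 pos [0.5775 0.1486 0.1058] trayxy 0.0031 0.0223 F tray xyz [-0.8 -6.3  5.1] turn [-0.03  0.33 -0.02] open 0.0249
t: 9.82
tool_pos: [0.578, 0.1486, 0.0901]
tool_rot: [0.034, 3.134, -0.001]
contact_force: [0.0, -6.1, 3.9]
opening: 0.0253
AVG F [ 1.09 -5.54  2.88] +- [0.7 0.7 1.4] M [-1.14 -0.27 -0.37] y 0.02225 z 0.0896
t 9.93 pos [0.5778 0.1486 0.0894] trayxy 0.0035 0.0223 F tray xyz [ 1.8 -4.6  0.9] turn [-0.02  0.38 -0.05] open 0.0249
```

```bash
python3 -m jog '[0,0,-0.0004,0.003,0,0,0, 0,0,0,0.003,0,0,0, 0,0,0,0.001,0,0,0, 0,0,0,0.001,0,0,0, 0,0,0,0,0,0,0]'
python3 -c "
from h import *
av(4)"
```

```text
t: 10.55
tool_pos: [0.5771, 0.1485, 0.0812]
tool_rot: [0.033, 3.137, -0.0]
contact_force: [0.3, -5.5, 6.0]
opening: 0.0248
AVG F [ 0.66 -5.53  5.72] +- [0.3 0.2 0.5] M [-1.03 -0.09 -0.4 ] y 0.02215 z 0.0812
t 10.70 pos [0.5771 0.1485 0.0812] trayxy 0.0028 0.0222 F tray xyz [ 0.7 -5.7  5.6] turn [ 0.    0.27 -0.01] open 0.025
```

```bash
python3 -m jog '[0,0,-0.0003,0.001,0,0,0, 0,0,0,0.0005,0,0,0, 0,0,0,0,0,0,0, 0,0,0,0,0,0,0]'
python3 -c "
from h import *
av(3)"
```

```text
t: 11.2
tool_pos: [0.5773, 0.1484, 0.0811]
tool_rot: [0.033, 3.137, 0.001]
contact_force: [-1.4, -5.0, 11.6]
opening: 0.0246
AVG F [-1.95 -5.18 11.89] +- [0.5 0.1 0.3] M [-1.    0.53 -0.37] y 0.02211 z 0.0811
t 11.30 pos [0.5774 0.1484 0.0812] trayxy 0.0030 0.0221 F tray xyz [-2.4 -5.2 12.3] turn [ 0.02  0.28 -0.01] open 0.0251
```

```bash
python3 -m jog '[0,0,-0.0002,-0.001,0,0,0, 0,0,-0.0002,0,0,0,0, 0,0,0,0,0,0,0, 0,0,0,0,0,0,0]'
python3 -c "
from h import *
av(4)
p=ctrl.get_image('scene');cv2.imwrite('pics/s1.png',cv2.resize(p['image'][190:340,250:450],(800,600),interpolation=cv2.INTER_CUBIC))"
```

```text
t: 11.8
tool_pos: [0.5773, 0.1484, 0.0811]
tool_rot: [0.033, 3.136, 0.002]
contact_force: [0.6, -5.1, 7.0]
opening: 0.0248
AVG F [ 1.12 -3.88  6.78] +- [0.3 0.7 0.3] M [-0.76  0.09 -0.36] y 0.02207 z 0.0811
t 11.95 pos [0.5773 0.1484 0.0812] trayxy 0.0029 0.0221 F tray xyz [ 1.1 -3.6  6.4] turn [ 0.07  0.3  -0.  ] open 0.025
```

```bash
python3 -m jog '[0,0,-0.0003,-0.001,0,0,0, 0,0,0,-0.006,0,0,0, 0,0,0,-0.010,0,0,0, 0,0,0,-0.015,0,0,0, 0,0,0,-0.020,0,0,0, 0,0,0,-0.016,0,0,0, 0,0.001,-0.03,0,0,0.15,0, 0,0.001,-0.03,0,0,0.1,0, 0,0,0,0,0,0,0, 0,0,0,0,0,0,0]'
python3 - <<'E'
from h import *
av(3)
o=ctrl.get_obs();p=ctrl.get_image("wrist")
np.savez("w3.npz",pos=o["tool_pos"],rot=o["tool_rot"],mount=p["mount"],K=p["camera_matrix"]); cv2.imwrite("pics/w3raw.png",p["image"])
cv2.imwrite("pics/w3c.png",cv2.resize(p["image"][125:265,190:390],(800,560),interpolation=cv2.INTER_CUBIC))
E
```

```text
t: 13.25
tool_pos: [0.573, 0.0879, 0.1486]
tool_rot: [-0.033, -3.141, -0.001]
contact_force: [-0.6, -0.2, -2.9]
opening: 0.0248
AVG F [-0.3   0.23 -2.83] +- [0.5 0.6 0.7] M [-0.01  0.01 -0.01] y -0.03829 z 0.1484
t 13.35 pos [0.5729 0.0883 0.1482] trayxy -0.0002 -0.0381 F tray xyz [ 0.4 -0.2 -3.7] turn [ 0.02 -0.06  0.05] open 0.025
```

View pics/w3c.png

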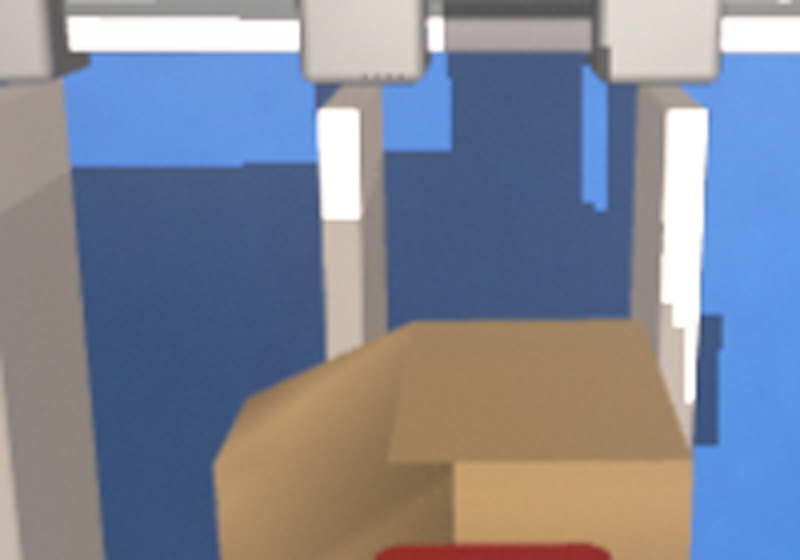

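The bay 2 view shows div2's top at X 318–361, div1's top at X 666–707 and the foot edge at X 412–640, Y 320.

```bash
python3 - <<'E'
from h import *
z=np.load("w3.npz");p={"mount":z["mount"],"camera_matrix":z["K"]};T=(z["pos"],z["rot"])
O=np.array([.5739,.1264,0])
def t(n,X,Y,h): w=back(p,190+X/4,125+Y/4,h,T)-O;print(n,(w@EX).round(4),(w@EY).round(4))
t("d2 L",318,110,.061);t("d2 R",361,110,.061);t("d1 L",666,110,.061);t("d1 R",707,110,.061);t("d1 L lo",662,260,.061)
h=T[0][2]-.071
t("foot rear",413,320,h);t("foot front",640,320,h)
E
python3 -m jog '[0,0,0,0.01,0,0,0, 0,0,0,0.01,0,0,0, 0,0,0,0.008,0,0,0, 0,0,0,0,0,0,0, 0,0,0,0,0,0,0]'
python3 -c "
from h import *
av(4)"
```

```text
d2 L -0.0572 -0.0639
d2 R -0.0572 -0.0577
d1 L -0.0572 -0.0137
d1 R -0.0572 -0.0078
d1 L lo -0.0352 -0.0135
foot rear -0.0301 -0.0499
foot front -0.0301 -0.018
t: 14.02
tool_pos: [0.5729, 0.0877, 0.1199]
tool_rot: [-0.033, -3.14, -0.0]
contact_force: [-0.0, 0.4, -2.1]
opening: 0.0252
AVG F [ 0.24  0.06 -2.57] +- [0.2 0.5 0.4] M [0.01 0.   0.01] y -0.03876 z 0.1201
t 14.18 pos [0.5731 0.0876 0.1203] trayxy 0.0000 -0.0388 F tray xyz [ 0.5 -0.3 -2.6] turn [ 0.01 -0.03  0.01] open 0.0252
```

```bash
python3 -m jog '[0,0,0.002,0,0,0,0, 0,0,0.0015,0,0,0,0, 0,0,0,0,0,0,0]'
python3 -c "
from h import *
av(3)"
python3 -m jog '[0,0,0.0006,0,0,0,0, 0,0,0,0,0,0,0]'
python3 -c "
from h import *
av(3)"
python3 -m jog '[0,0,0.0004,0,0,0,0, 0,0,0,0,0,0,0]'
python3 -c "
from h import *
av(3)"
```

```text
t: 14.55
tool_pos: [0.5728, 0.0913, 0.1198]
tool_rot: [-0.032, -3.14, -0.0]
contact_force: [-0.1, -0.4, -2.2]
opening: 0.0249
AVG F [ 0.31 -0.16 -2.35] +- [0.8 0.6 0.2] M [-0.02 -0.   -0.02] y -0.03515 z 0.1198
t 14.65 pos [0.5728 0.0912 0.1198] trayxy -0.0004 -0.0352 F tray xyz [-0.4 -0.7 -2.3] turn [ 0.   -0.09  0.02] open 0.0249
t: 14.9
tool_pos: [0.5728, 0.0918, 0.1198]
tool_rot: [-0.033, -3.14, -0.0]
contact_force: [-0.6, 0.6, -2.4]
opening: 0.0252
AVG F [-0.34  0.7  -2.84] +- [0.2 0.2 0.3] M [ 0.03 -0.03 -0.02] y -0.03465 z 0.1198
t 15.00 pos [0.5728 0.0917 0.1198] trayxy -0.0004 -0.0347 F tray xyz [-0.3  0.9 -3.2] turn [ 0.   -0.09  0.01] open 0.0254
t: 15.25
tool_pos: [0.5728, 0.092, 0.1198]
tool_rot: [-0.033, -3.14, 0.0]
contact_force: [-0.1, -1.0, -3.0]
opening: 0.025
AVG F [ 0.16 -0.7  -3.23] +- [0.3 0.2 0.1] M [-0.16  0.03 -0.02] y -0.03436 z 0.1198
t 15.35 pos [0.5728 0.0921 0.1198] trayxy -0.0004 -0.0344 F tray xyz [ 0.5 -0.7 -3.3] turn [-0.01 -0.09  0.01] open 0.0252
```

```bash
python3 -m jog '[0,0,0.00015,0.003,0,0,0, 0,0,0,0.003,0,0,0, 0,0,0,0.003,0,0,0, 0,0,0,0.002,0,0,0, 0,0,0,0,0,0,0]'
python3 -c "
from h import *
av(3)"
python3 -m jog '[0,0,0,0.001,0,0,0, 0,0,0,0.001,0,0,0]'
python3 -c "
from h import *
av(3)"
```

```text
t: 15.98
tool_pos: [0.5726, 0.0921, 0.1083]
tool_rot: [-0.033, -3.139, 0.0]
contact_force: [1.1, -1.4, -3.9]
opening: 0.0249
AVG F [ 0.21 -1.96 -3.45] +- [0.6 0.6 0.3] M [-0.53 -0.11 -0.08] y -0.03429 z 0.1084
t 16.07 pos [0.5726 0.0921 0.1084] trayxy -0.0006 -0.0343 F tray xyz [-0.3 -2.8 -3.2] turn [-0.02 -0.12  0.01] open 0.0249
t: 16.32
tool_pos: [0.573, 0.0922, 0.1071]
tool_rot: [-0.033, -3.14, 0.0]
contact_force: [-1.4, -3.1, 0.9]
opening: 0.0248
AVG F [-0.81 -3.09 -0.41] +- [0.3 0.5 1.2] M [-0.63  0.1  -0.1 ] y -0.03423 z 0.1071
t 16.43 pos [0.573  0.0922 0.107 ] trayxy -0.0002 -0.0342 F tray xyz [-0.6 -2.4 -0.1] turn [-0.01 -0.07  0.  ] open 0.0248
```

```bash
python3 -m jog '[0,0,-0.0006,0,0,0,0, 0,0,-0.0004,0.001,0,0,0, 0,0,0,0,0,0,0]'
python3 -c "
from h import *
av(3)"
```

```text
t: 16.8
tool_pos: [0.5732, 0.092, 0.1066]
tool_rot: [-0.033, -3.141, -0.002]
contact_force: [-1.5, 0.7, 3.7]
opening: 0.0249
AVG F [-1.14  1.26  4.21] +- [0.3 0.4 0.3] M [ 0.21  0.32 -0.14] y -0.03442 z 0.1066
t 16.90 pos [0.5732 0.092  0.1065] trayxy 0.0000 -0.0344 F tray xyz [-0.9  1.3  4.4] turn [ 0.08 -0.03  0.01] open 0.0251
```

```bash
python3 -m jog '[0,0,-0.0003,0.001,0,0,0, 0,0,-0.0001,0.001,0,0,0]'
python3 -c "
from h import *
av(3)"
```

```text
t: 17.15
tool_pos: [0.5732, 0.0917, 0.1039]
tool_rot: [-0.032, -3.141, -0.003]
contact_force: [1.0, 3.6, 1.4]
opening: 0.0251
AVG F [0.92 4.05 1.98] +- [0.1 0.5 0.4] M [ 0.79 -0.13 -0.07] y -0.03486 z 0.1038
t 17.25 pos [0.5731 0.0914 0.1036] trayxy -0.0001 -0.0350 F tray xyz [1.1 4.7 2.2] turn [ 0.07 -0.03  0.02] open 0.0251
```

```bash
python3 -m jog '[0,0,0.0004,0.001,0,0,0, 0,0,0,0.001,0,0,0]'
python3 -c "
from h import *
av(3)"
```

```text
t: 17.5
tool_pos: [0.5728, 0.0915, 0.1017]
tool_rot: [-0.033, -3.14, -0.001]
contact_force: [1.3, 4.8, 2.6]
opening: 0.0253
AVG F [1.52 4.22 1.83] +- [0.3 0.4 1.3] M [ 0.78 -0.12 -0.05] y -0.03498 z 0.1016
t 17.60 pos [0.5727 0.0914 0.1015] trayxy -0.0005 -0.0350 F tray xyz [1.6 4.1 0. ] turn [ 0.01 -0.09  0.01] open 0.0253
```

```bash
python3 -m jog '[0,0,0.0005,0.001,0,0,0, 0,0,0.0001,0.001,0,0,0]'
python3 -c "
from h import *
av(3)"
```

```text
t: 17.85
tool_pos: [0.5726, 0.0919, 0.0997]
tool_rot: [-0.033, -3.14, -0.0]
contact_force: [0.5, 4.6, 2.3]
opening: 0.0247
AVG F [-0.25  4.72  2.26] +- [0.5 0.2 0.3] M [ 0.77 -0.02 -0.08] y -0.0345 z 0.0996
t 17.95 pos [0.5726 0.0919 0.0996] trayxy -0.0005 -0.0345 F tray xyz [-0.5  4.6  1.8] turn [ 0.   -0.11  0.01] open 0.0252
```

```bash
python3 -m jog '[0,0,0.0002,0.001,0,0,0, 0,0,0,0.001,0,0,0]'
python3 -c "
from h import *
av(3)"
```

```text
t: 18.2
tool_pos: [0.5728, 0.092, 0.0978]
tool_rot: [-0.033, -3.14, 0.0]
contact_force: [1.2, 4.6, 2.4]
opening: 0.0249
AVG F [0.47 4.12 2.58] +- [0.6 0.4 0.2] M [ 0.55  0.02 -0.07] y -0.03446 z 0.0977
t 18.30 pos [0.5727 0.092  0.0976] trayxy -0.0004 -0.0345 F tray xyz [0.6 4.1 2.8] turn [-0.01 -0.09  0.  ] open 0.025
```

```bash
python3 -m jog '[0,0,0.0001,0.001,0,0,0, 0,0,0,0.001,0,0,0, 0,0,0,0.001,0,0,0]'
python3 -c "
from h import *
av(3)"
```

```text
t: 18.68
tool_pos: [0.5725, 0.092, 0.0941]
tool_rot: [-0.033, -3.139, 0.0]
contact_force: [0.1, 2.3, -0.2]
opening: 0.025
AVG F [ 0.9   1.96 -0.63] +- [0.6 0.3 0.4] M [ 0.38 -0.23 -0.15] y -0.03441 z 0.0939
t 18.77 pos [0.5724 0.092  0.0938] trayxy -0.0008 -0.0344 F tray xyz [ 1.4  1.8 -1.2] turn [-0.01 -0.13 -0.  ] open 0.0248
```

```bash
python3 -m jog '[0,0,0,0.003,0,0,0, 0,0,0,0.003,0,0,0, 0,0,0,0.003,0,0,0, 0,0,0,0.002,0,0,0, 0,0,0,0.002,0,0,0, 0,0,0,0.0005,0,0,0, 0,0,0,0,0,0,0]'
python3 -c "
from h import *
av(3)"
```

```text
t: 19.65
tool_pos: [0.5727, 0.092, 0.0812]
tool_rot: [-0.033, -3.14, 0.0]
contact_force: [0.2, 0.6, 0.2]
opening: 0.0251
AVG F [-0.32  0.02  0.44] +- [0.4 0.5 0.1] M [ 0.01  0.07 -0.19] y -0.03436 z 0.0812
t 19.75 pos [0.5727 0.0921 0.0812] trayxy -0.0004 -0.0343 F tray xyz [-0.4 -0.6  0.5] turn [-0.01 -0.09  0.01] open 0.0252
```

```bash
python3 -m jog '[0,0,0,0.001,0,0,0, 0,0,0,0,0,0,0, 0,0,0,-0.001,0,0,0, 0,0,0.0003,0,0,0,0, 0,0,0.0002,0,0,0,0, 0,0,0,0,0,0,0]'
python3 -c "
from h import *
av(4)"
```

```text
t: 20.5
tool_pos: [0.5727, 0.0922, 0.0812]
tool_rot: [-0.033, -3.14, 0.002]
contact_force: [-0.9, -4.0, 2.2]
opening: 0.0251
AVG F [-0.63 -4.06  1.69] +- [0.4 0.6 0.5] M [-0.74  0.2  -0.16] y -0.03423 z 0.0812
t 20.65 pos [0.5727 0.0922 0.0812] trayxy -0.0005 -0.0342 F tray xyz [-0.2 -4.7  1.7] turn [-0.06 -0.1   0.01] open 0.025
```

```bash
python3 -m jog '[0,0,-0.0003,0,0,0,0, 0,0,0,0,0,0,0]'
python3 -c "
from h import *
av(3)"
python3 -m jog '[0,0,-0.0001,-0.001,0,0,0, 0,0,0,-0.006,0,0,0, 0,0,0,-0.010,0,0,0, 0,0,0,-0.015,0,0,0, 0,0,0,-0.020,0,0,0, 0,0,0,-0.016,0,0,0, 0,0,-0.03,0,0,0,0, 0,0,-0.03,0,0,0,0, 0,0,0,0,0,0,0, 0,0,0,0,0,0,0]'
python3 - <<'E'
from h import *
av(3)
o=ctrl.get_obs();p=ctrl.get_image("wrist")
np.savez("w4.npz",pos=o["tool_pos"],rot=o["tool_rot"],mount=p["mount"],K=p["camera_matrix"]); cv2.imwrite("pics/w4raw.png",p["image"])
cv2.imwrite("pics/w4c.png",cv2.resize(p["image"][125:265,190:390],(800,560),interpolation=cv2.INTER_CUBIC))
E
```

```text
t: 20.9
tool_pos: [0.5727, 0.0922, 0.0812]
tool_rot: [-0.033, -3.14, 0.001]
contact_force: [-1.4, -4.6, 0.6]
opening: 0.0248
AVG F [-1.13 -4.54  0.73] +- [0.3 0.5 0.1] M [-0.89  0.17 -0.15] y -0.03421 z 0.0812
t 21.00 pos [0.5727 0.0922 0.0812] trayxy -0.0005 -0.0342 F tray xyz [-0.6 -5.1  0.9] turn [-0.02 -0.1   0.01] open 0.0249
t: 22.25
tool_pos: [0.5721, 0.0331, 0.1504]
tool_rot: [0.033, 3.141, 0.002]
contact_force: [-0.3, 0.4, -2.6]
opening: 0.0251
AVG F [-0.18  0.13 -2.61] +- [0.3 0.3 0.1] M [ 0.02  0.01 -0.01] y -0.09321 z 0.1501
t 22.35 pos [0.5718 0.0333 0.1498] trayxy -0.0001 -0.0931 F tray xyz [-0.4  0.4 -2.5] turn [ 0.05 -0.04  0.06] open 0.0251
```

View pics/w4c.png

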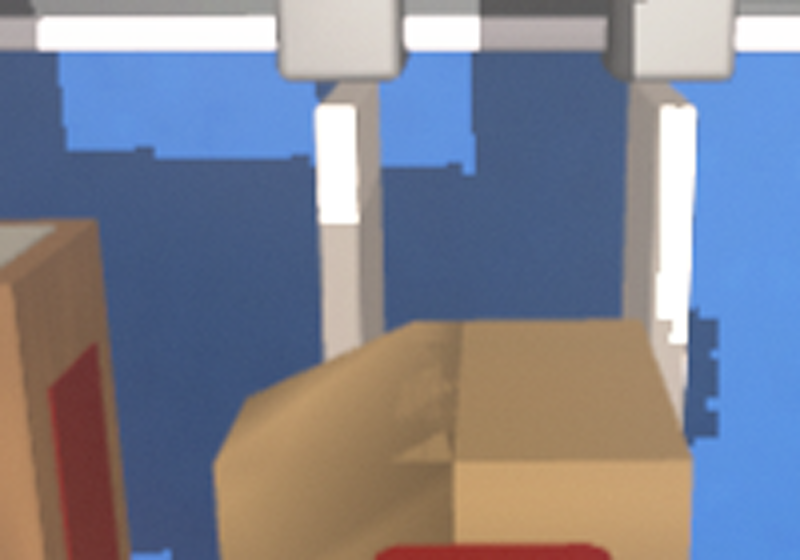

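The bay 3 view shows div3's top at X 316–357, div2's top at X 658–695, the foot edge at X 413–642, and the carton well to the left.

```bash
python3 - <<'E'
from h import *
z=np.load("w4.npz");p={"mount":z["mount"],"camera_matrix":z["K"]};T=(z["pos"],z["rot"])
O=np.array([.5739,.1264,0])
def t(n,X,Y,h): w=back(p,190+X/4,125+Y/4,h,T)-O;print(n,(w@EX).round(4),(w@EY).round(4))
t("d3 L",316,107,.061);t("d3 R",357,107,.061);t("d2 L",658,107,.061);t("d2 R",696,107,.061)
im=cv2.imread("pics/w4raw.png")
for v in (160,170,180): print(v,[int(x) for x in im[v,340:420,2]])
E
python3 -m jog '[0,0,0,0.01,0,0,0, 0,0,0,0.01,0,0,0, 0,0,0,0.009,0,0,0, 0,0,0,0,0,0,0, 0,0,0,0,0,0,0]'
python3 -c "
from h import *
av(4)"
```

```text
d3 L -0.0573 -0.1193
d3 R -0.0573 -0.1134
d2 L -0.0573 -0.0697
d2 R -0.0573 -0.0642
160 [73, 74, 73, 74, 76, 75, 101, 142, 151, 148, 149, 150, 149, 163, 190, 249, 255, 255, 255, 255, 255, 255, 255, 252, 105, 101, 100, 98, 100, 101, 100, 99, 100, 99, 99, 100, 99, 99, 100, 99, 100, 101, 98, 99, 99, 99, 99, 97, 99, 99, 98, 98, 99, 99, 99, 99, 99, 99, 99, 98, 99, 99, 99, 97, 99, 98, 99, 97, 98, 96, 99, 97, 97, 97, 98, 97, 97, 89, 69, 71]
170 [74, 72, 73, 74, 75, 79, 116, 149, 150, 150, 150, 151, 149, 166, 201, 250, 255, 255, 255, 255, 255, 255, 255, 217, 101, 100, 100, 100, 99, 100, 100, 99, 100, 99, 99, 98, 99, 99, 100, 99, 100, 97, 99, 98, 100, 99, 98, 99, 99, 99, 99, 101, 99, 98, 98, 99, 100, 99, 99, 99, 98, 99, 97, 97, 97, 99, 97, 97, 96, 96, 97, 95, 98, 97, 97, 96, 94, 88, 72, 70]
180 [74, 72, 72, 72, 73, 86, 125, 149, 149, 149, 149, 149, 151, 172, 202, 249, 255, 255, 255, 255, 255, 255, 253, 107, 99, 98, 98, 98, 98, 98, 98, 98, 100, 98, 97, 98, 98, 100, 97, 98, 99, 97, 97, 98, 97, 99, 96, 97, 98, 97, 97, 97, 96, 97, 97, 97, 96, 96, 96, 96, 95, 95, 95, 95, 95, 96, 95, 94, 96, 94, 95, 95, 95, 94, 96, 95, 86, 69, 70, 69]
t: 23.02
tool_pos: [0.5717, 0.0323, 0.1203]
tool_rot: [-0.033, -3.14, -0.0]
contact_force: [-0.7, 0.5, -2.7]
opening: 0.0252
AVG F [-0.44  0.18 -2.83] +- [0.2 0.2 0.4] M [0.   0.   0.02] y -0.09414 z 0.1206
t 23.18 pos [0.572  0.0323 0.1208] trayxy 0.0000 -0.0941 F tray xyz [-0.3  0.2 -3.5] turn [ 0.   -0.03  0.01] open 0.0249
```

```bash
python3 -m jog '[0,0,0.002,0,0,0,0, 0,0,0.0014,0,0,0,0, 0,0,0,0,0,0,0]'
python3 -c "
from h import *
av(3)"
python3 -m jog '[0,0,0.0004,0,0,0,0, 0,0,0,0,0,0,0]'
python3 -c "
from h import *
av(4)"
```

```text
t: 23.55
tool_pos: [0.5717, 0.0357, 0.1205]
tool_rot: [-0.032, -3.14, 0.0]
contact_force: [-0.1, 0.4, -2.1]
opening: 0.025
AVG F [-0.03 -0.23 -1.96] +- [0.1 0.5 0.1] M [-0.11 -0.02  0.03] y -0.09072 z 0.1204
t 23.65 pos [0.5717 0.0357 0.1204] trayxy -0.0003 -0.0907 F tray xyz [-0.1 -0.3 -2. ] turn [-0.   -0.08  0.01] open 0.0253
t: 23.9
tool_pos: [0.5717, 0.0358, 0.1204]
tool_rot: [-0.033, -3.14, 0.001]
contact_force: [0.1, -1.1, -2.2]
opening: 0.0251
AVG F [-0.15 -1.29 -2.12] +- [0.5 0.3 0.2] M [-0.46 -0.01 -0.05] y -0.0906 z 0.1204
t 24.05 pos [0.5717 0.0358 0.1203] trayxy -0.0003 -0.0906 F tray xyz [ 0.4 -1.4 -1.8] turn [-0.03 -0.08  0.  ] open 0.025
```

```bash
python3 -m jog '[0,0,-0.0002,0.003,0,0,0, 0,0,0,0.003,0,0,0, 0,0,0,0.003,0,0,0, 0,0,0,0.001,0,0,0, 0,0,0,0,0,0,0]'
python3 -c "
from h import *
av(3)"
python3 -m jog '[0,0,-0.0002,0.001,0,0,0, 0,0,-0.0001,0.001,0,0,0, 0,0,-0.0001,0.001,0,0,0, 0,0,0,0,0,0,0]'
python3 -c "
from h import *
av(3)"
```

```text
t: 24.68
tool_pos: [0.5715, 0.0358, 0.1099]
tool_rot: [-0.033, -3.139, 0.0]
contact_force: [0.6, -3.1, -3.1]
opening: 0.0249
AVG F [ 0.71 -2.37 -3.36] +- [0.5 0.5 0.5] M [-0.66 -0.11 -0.08] y -0.09059 z 0.1099
t 24.77 pos [0.5715 0.0358 0.1099] trayxy -0.0005 -0.0906 F tray xyz [ 0.2 -2.  -4. ] turn [-0.01 -0.11  0.01] open 0.025
t: 25.28
tool_pos: [0.572, 0.0358, 0.1081]
tool_rot: [-0.033, -3.141, -0.001]
contact_force: [-2.2, -0.4, 3.7]
opening: 0.0252
AVG F [-1.73 -0.69  3.72] +- [0.4 0.4 0.3] M [-0.19  0.35 -0.15] y -0.09057 z 0.1081
t 25.38 pos [0.572  0.0358 0.108 ] trayxy -0.0000 -0.0906 F tray xyz [-1.8 -0.4  3.3] turn [ 0.04 -0.04  0.01] open 0.0254
```

```bash
python3 -m jog '[0,0,-0.0005,0,0,0,0, 0,0,0,0,0,0,0]'
python3 -c "
from h import *
av(3)"
python3 -m jog '[0,0,0,0.001,0,0,0, 0,0,0,0.0005,0,0,0]'
python3 -c "
from h import *
av(3)"
```

```text
t: 25.62
tool_pos: [0.572, 0.0357, 0.1077]
tool_rot: [-0.033, -3.141, -0.003]
contact_force: [-0.0, 3.9, 3.7]
opening: 0.025
AVG F [0.29 3.01 3.55] +- [0.4 0.6 0.2] M [ 0.5   0.08 -0.11] y -0.09075 z 0.1076
t 25.73 pos [0.572  0.0356 0.1075] trayxy 0.0000 -0.0908 F tray xyz [0.8 2.6 3.8] turn [ 0.08 -0.02  0.01] open 0.0251
t: 25.98
tool_pos: [0.5717, 0.0355, 0.1056]
tool_rot: [-0.033, -3.14, -0.002]
contact_force: [0.2, 4.1, 2.3]
opening: 0.0248
AVG F [0.71 4.45 1.85] +- [0.4 0.5 0.3] M [ 0.85 -0.2  -0.09] y -0.09096 z 0.1055
t 26.07 pos [0.5717 0.0354 0.1055] trayxy -0.0003 -0.0910 F tray xyz [1.  4.1 1.6] turn [ 0.04 -0.07  0.02] open 0.0246
```

```bash
python3 -m jog '[0,0,0.0001,0.0015,0,0,0, 0,0,0.0001,0.0015,0,0,0]'
python3 -c "
from h import *
av(3)"
python3 -m jog '[0,0,0.0002,0.0015,0,0,0, 0,0,0,0.0015,0,0,0]'
python3 -c "
from h import *
av(3)"
```

```text
t: 26.32
tool_pos: [0.5715, 0.0353, 0.1026]
tool_rot: [-0.033, -3.14, -0.0]
contact_force: [-0.6, 4.2, 2.6]
opening: 0.0251
AVG F [0.52 4.18 1.89] +- [0.9 0.2 0.6] M [ 0.81 -0.07 -0.04] y -0.09115 z 0.1024
t 26.43 pos [0.5714 0.0353 0.1023] trayxy -0.0006 -0.0912 F tray xyz [1.3 4.5 1.1] turn [ 0.01 -0.12  0.01] open 0.025
t: 26.68
tool_pos: [0.5715, 0.0354, 0.0996]
tool_rot: [-0.033, -3.14, -0.0]
contact_force: [-0.2, 3.8, 1.9]
opening: 0.0249
AVG F [0.11 4.06 2.12] +- [0.4 0.2 0.5] M [ 0.78 -0.04 -0.06] y -0.091 z 0.0995
t 26.77 pos [0.5714 0.0354 0.0994] trayxy -0.0006 -0.0910 F tray xyz [0.6 4.2 1.7] turn [ 0.   -0.11  0.01] open 0.0248
```

```bash
python3 -m jog '[0,0,0.0003,0.0005,0,0,0, 0,0,0.0001,0.0005,0,0,0, 0,0,0,0.0003,0,0,0]'
python3 -c "
from h import *
av(3)"
```

```text
t: 27.15
tool_pos: [0.5715, 0.0357, 0.0985]
tool_rot: [-0.033, -3.14, 0.0]
contact_force: [0.5, 3.4, 2.4]
opening: 0.0253
AVG F [-0.07  3.64  2.9 ] +- [0.3 0.4 0.5] M [ 0.6   0.15 -0.09] y -0.0907 z 0.0985
t 27.25 pos [0.5715 0.0357 0.0985] trayxy -0.0005 -0.0907 F tray xyz [-0.3  3.3  2.7] turn [-0.01 -0.1   0.01] open 0.0252
```

Touching again, since the moment has dropped to 0.6. I'll carry on past the end of the bevel and down to the floor.

```bash
python3 -m jog '[0,0,0.0001,0.001,0,0,0, 0,0,0,0.001,0,0,0, 0,0,0,0.001,0,0,0, 0,0,0,0.001,0,0,0]'
python3 -c "
from h import *
av(3)"
python3 -m jog '[0,0,0,0.003,0,0,0, 0,0,0,0.003,0,0,0, 0,0,0,0.003,0,0,0, 0,0,0,0.003,0,0,0, 0,0,0,0.001,0,0,0, 0,0,0,0.001,0,0,0, 0,0,0,0,0,0,0]'
python3 -c "
from h import *
av(3)"
```

```text
t: 27.75
tool_pos: [0.5713, 0.0358, 0.0937]
tool_rot: [-0.033, -3.139, 0.0]
contact_force: [0.4, 2.2, 0.1]
opening: 0.0252
AVG F [ 0.65  2.03 -1.06] +- [0.2 0.1 0.9] M [ 0.4  -0.21 -0.16] y -0.09065 z 0.0936
t 27.85 pos [0.5713 0.0358 0.0936] trayxy -0.0007 -0.0906 F tray xyz [ 0.8  1.9 -2. ] turn [-0.01 -0.13  0.  ] open 0.0251
t: 28.72
tool_pos: [0.5716, 0.0358, 0.0812]
tool_rot: [-0.033, -3.139, 0.0]
contact_force: [-2.8, 1.0, 4.2]
opening: 0.0254
AVG F [-3.12  0.78  4.88] +- [0.2 0.2 0.6] M [ 0.21  0.53 -0.16] y -0.09063 z 0.0812
t 28.82 pos [0.5716 0.0358 0.0812] trayxy -0.0004 -0.0906 F tray xyz [-3.3  0.8  5.6] turn [-0.01 -0.11  0.01] open 0.0251
```

```bash
python3 -m jog '[0,0,0,-0.0007,0,0,0, 0,0,0.0003,0,0,0,0, 0,0,0,0,0,0,0, 0,0,0,0,0,0,0]'
python3 -c "
from h import *
av(4)"
```

```text
t: 29.32
tool_pos: [0.5715, 0.0359, 0.0812]
tool_rot: [-0.033, -3.14, 0.001]
contact_force: [-2.3, -1.3, 2.5]
opening: 0.0249
AVG F [-2.71 -1.68  3.67] +- [0.5 0.3 0.7] M [-0.27  0.45 -0.17] y -0.09055 z 0.0812
t 29.48 pos [0.5715 0.0359 0.0812] trayxy -0.0005 -0.0906 F tray xyz [-2.7 -2.1  4. ] turn [-0.04 -0.1   0.01] open 0.0249
```

```bash
python3 -m jog '[0,0,0.00015,0,0,0,0, 0,0,0,0,0,0,0, 0,0,0,0,0,0,0]'
python3 -c "
from h import *
av(4)"
python3 -m jog '[0,0,-0.0003,-0.001,0,0,0, 0,0,0,-0.006,0,0,0, 0,0,0,-0.010,0,0,0, 0,0,0,-0.015,0,0,0, 0,0,0,-0.025,0,0,0, 0,0,0,-0.05,0,0,0, 0,0,0,-0.03,0,0,0, 0,0,0,0,0,0,0]'
python3 - <<'E'
from h import *
go([.445,.318,.19],-.021)
p=ctrl.get_image("top");cv2.imwrite("pics/top1raw.png",p["image"])
b=lambda u,v: back(p,u,v,.061)
o=ctrl.get_obs();p2=ctrl.get_image("wrist")
np.savez("w5.npz",pos=o["tool_pos"],rot=o["tool_rot"],mount=p2["mount"],K=p2["camera_matrix"]);cv2.imwrite("pics/w5raw.png",p2["image"])
E
```

```text
t: 29.85
tool_pos: [0.5715, 0.036, 0.0812]
tool_rot: [-0.033, -3.14, 0.001]
contact_force: [-3.1, -3.4, 4.1]
opening: 0.025
AVG F [-3.02 -3.98  4.26] +- [0.7 0.5 0.2] M [-0.74  0.52 -0.17] y -0.09049 z 0.0812
t 30.00 pos [0.5715 0.0359 0.0812] trayxy -0.0005 -0.0905 F tray xyz [-2.  -3.5  4.6] turn [-0.05 -0.1   0.01] open 0.0252
t: 31.0
tool_pos: [0.5742, 0.0369, 0.2235]
tool_rot: [0.031, 3.134, 0.002]
contact_force: [0.6, 0.4, -2.1]
opening: 0.025
t 31.00 pos [0.5742 0.0369 0.2235] trayxy 0.0022 -0.0895 F tray xyz [ 0.6  0.4 -2.1] turn [0.09 0.45 0.05] open 0.025
shift now-axes [0.1351 0.2784 0.0329] after-turn axes [0.1351 0.2783 0.0335]
```

```bash
python3 -m jog '[0,0.0223,0.0472,0,0,0,0, 0,0.0223,0.0472,0,0,0,0, 0,0.0223,0.0472,0,0,0,0, 0,0.0223,0.0472,0,0,0,0, 0,0.0223,0.0472,0,0,0,0, 0,0.0223,0.0472,0,0,0,0, 0,0,0,0,0,0,0, 0,0,0,0,0,0,0]'
python3 - <<'E'
from h import *
go([.446,.323,.076])
p=ctrl.get_image("top");im=p["image"];cv2.imwrite("pics/top2raw.png",im)
cv2.imwrite("pics/top2c.png",cv2.resize(im[160:400,100:420],(800,600),interpolation=cv2.INTER_CUBIC))
b=lambda c,z: back(p,100+c[0]/2.5,160+c[1]/2.5,z)[:2]
print("mat",np.mean([b(c,.004) for c in((77,285),(246,287),(240,458),(66,457))],0))
im0=cv2.imread("pics/top0.png")
def edges(I,tag,lo):
    out=[]
    for v in range(220,272):
        r=I[v,:,2].astype(float)
        e=[];u=lo
        while u<350:
            if r[u-1]<150<=r[u]:
                a=u-1+(150-r[u-1])/(r[u]-r[u-1])
                k=u
                while r[k]>=150:k+=1
                c=k-1+(r[k-1]-150)/(r[k-1]-r[k]);e.append((a,c));u=k
            u+=1
        if len(e)==3: out.append([(back(p,x,v,.061)-[.5739,.1264,0])@EY for q in e for x in q])
    print(tag,len(out),(np.median(out,0)*1000).round(2) if out else None)
edges(im0,"before +y,-y faces",250);edges(im,"after",250)
E
```

```text
t: 32.1
tool_pos: [0.4431, 0.3215, 0.2164]
tool_rot: [-0.032, -3.137, 0.003]
contact_force: [0.2, 0.1, -4.2]
opening: 0.025
t 32.10 pos [0.4431 0.3215 0.2164] trayxy -0.1349 0.1924 F tray xyz [ 0.2  0.1 -4.2] turn [-0.1  -0.25  0.05] open 0.025
shift now-axes [-0.0035  0.0018  0.1403] after-turn axes [-0.0029  0.0015  0.1404]
mat [0.45573895 0.32525158]
before +y,-y faces 52 [   2.82   -2.99  -57.36  -63.17 -112.9  -118.43]
after 52 [  -6.56  -12.62  -62.8   -68.99 -119.07 -125.07]
```

View pics/top2c.png

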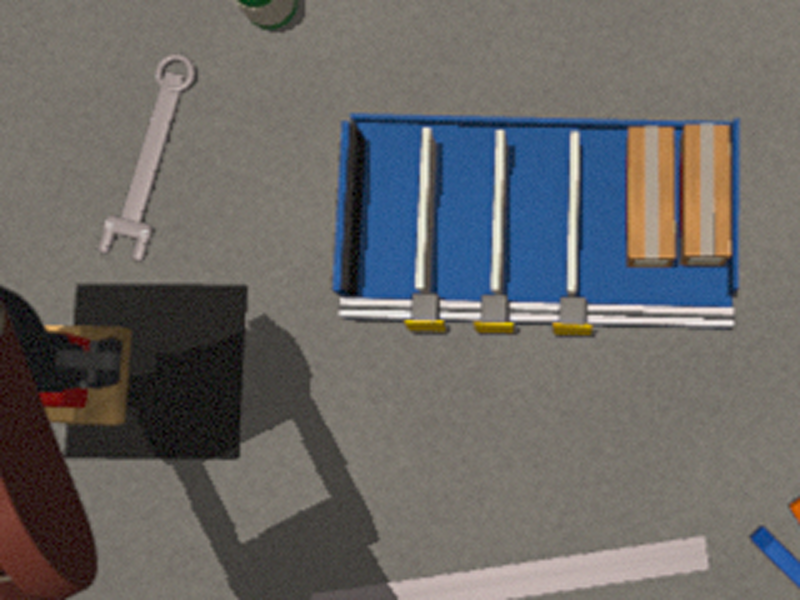

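Bays 2 and 3 measure 50.2 and 50.1 mm in the top view. The cartons and the wrench haven't moved. Now the block goes back on the mat.

```bash
python3 -m jog '[0,-0.006,0.001,0.04,0,0,0, 0,0,0.001,0.04,0,0,0, 0,0,0,0.03,0,0,0, 0,0,0,0.02,0,0,0, 0,0,0,0,0,0,0, 0,0,0,0,0,0,0, 0,0,0,0,0,0,0]'
python3 -c "
from h import *
av(3,[.452,.325,.0755])"
```

```text
t: 33.02
tool_pos: [0.451, 0.3245, 0.0903]
tool_rot: [0.033, 3.14, 0.003]
contact_force: [0.1, 0.8, -2.9]
opening: 0.025
AVG F [-0.45  0.48 -2.87] +- [0.4 0.2 0.1] M [-0.01  0.   -0.01] y 0.19536 z 0.0901
t 33.12 pos [0.4506 0.3243 0.0898] trayxy -0.1275 0.1953 F tray xyz [-0.6  0.4 -2.9] turn [0.07 0.03 0.01] open 0.0255
shift now-axes [-0.0014  0.0007  0.0143] after-turn axes [-0.0014  0.0007  0.0143]
```

```bash
python3 -m jog '[0,0,0,0.005,0,0,0, 0,0,0,0.005,0,0,0, 0,0,0,0.003,0,0,0, 0,0,0,0.001,0,0,0, 0,0,0,0,0,0,0]'
python3 -c "
from h import *
av(3)"
```

```text
t: 33.75
tool_pos: [0.4498, 0.3239, 0.0752]
tool_rot: [-0.033, -3.14, 0.0]
contact_force: [-3.2, -2.3, 5.2]
opening: 0.0254
AVG F [-3.39 -2.22  5.29] +- [0.2 0.2 0.2] M [-0.43  0.64 -0.03] y 0.19486 z 0.0752
t 33.85 pos [0.4498 0.3239 0.0752] trayxy -0.1282 0.1949 F tray xyz [-3.4 -1.9  5.5] turn [-0.01 -0.1   0.02] open 0.0253
```

```bash
python3 -m jog '[0.5,0,0,-0.0005,0,0,0, 0.6,0,0,0,0,0,0, 0.7,0,0,0,0,0,0, 0.8,0,0,0,0,0,0, 0.8,0,0,0,0,0,0, 0.8,0,0,-0.01,0,0,0, 0.8,0,0,-0.03,0,0,0, 0.8,0,0,-0.05,0,0,0, 0.8,0,0,-0.05,0,0,0, 0.8,0,0,-0.03,0,0,0]'
python3 -m jog '[0.8,0.03,0.05,-0.02,0,0,0, 0.8,0.03,0.05,0,0,0,0, 0.8,0.03,0.05,0,0,0,0, 0.8,0,0.05,0,0,0,0, 0.8,0,0,0,0,0,0, 0.8,0,0,0,0,0,0]'
python3 - <<'E'
from h import *
go()
p=ctrl.get_image("top");im=p["image"];s=ctrl.get_image("scene")["image"]
a=cv2.resize(im[160:400,100:420],(800,600),interpolation=cv2.INTER_CUBIC)[:600,:800]
b=cv2.resize(s[190:340,250:560],(620,300),interpolation=cv2.INTER_CUBIC)
out=np.zeros((600,620,3),np.uint8);out[:300]=b;out[300:]=cv2.resize(im[160:345,80:400],(620,300),interpolation=cv2.INTER_CUBIC)
cv2.imwrite("pics/end.png",out)
E
```

```text
t: 35.1
tool_pos: [0.4509, 0.3244, 0.2494]
tool_rot: [0.033, 3.138, 0.004]
contact_force: [-0.6, -0.2, 0.0]
opening: 0.0685
t: 35.85
tool_pos: [0.3642, 0.5255, 0.2653]
tool_rot: [-0.033, -3.14, 0.0]
contact_force: [-0.6, -0.6, 0.2]
opening: 0.0683
t 35.85 pos [0.3642 0.5255 0.2653] trayxy -0.2180 0.3946 F tray xyz [-0.6 -0.6  0.2] turn [-0.01 -0.08  0.02] open 0.0683
```

View pics/end.png

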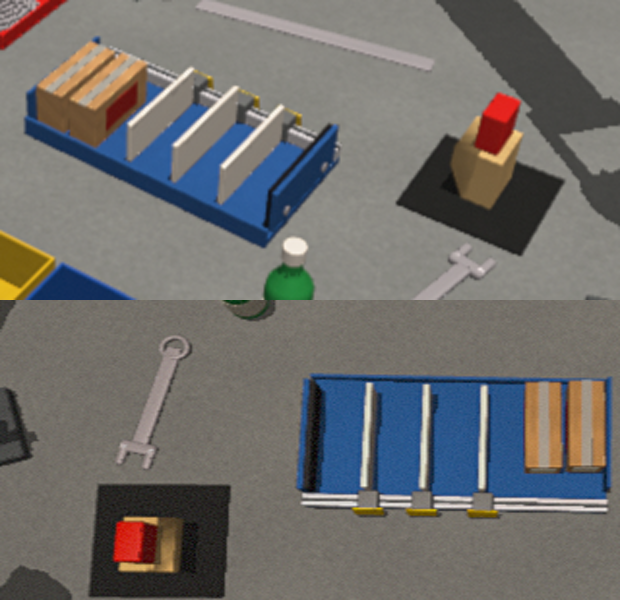

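The block stands upright on the mat at about (150,545) in the lower view. The dividers are evenly spaced and nothing else has moved.

```bash
python3 -c "
from station import ctrl
print(ctrl.finish_job())"
```

```text
the job is handed in; nothing more can be done
None
```

The three bays are set in order from the end plate, and the block stands upright on the mat; I handed the job in at about 36 s. In each bay I brought the flat face up against the set face at about 1 to 3 N and pressed the block down to the floor. I then pressed it gently against the set face at about 4 N and lifted it out.

**Bay widths:** the last top view gave 50.2 mm for bay 2 and 50.1 mm for bay 3. Bay 1 I could only judge by touch, at about 50.4 mm. Touch also read about 50.3 mm for bay 2, so the two methods differ by about 0.1 mm.

**Checks that were not clean:**
- **End plate:** the measured push reached about 5.5 N, above the 2 to 5 N asked. The pad itself may have taken about 10 N while the bevel was pushing div1 out.
- **Set fins:** during the final presses the push on div1 peaked at about 4.5 N and on div2 at about 4 N, close to the 4 to 5 N that moves a divider. While div3 was being pushed out, div2 may also have taken up to about 5 N. The arm moved only 0.1 to 0.2 mm, so any shift is about that size.
- **Bays 2 and 3:** while the bevel was pushing, the block came off the set face by up to about 0.5 mm. It was back in contact before the bevel finished.

The final pictures show the cartons and the wrench where they were. The gripper was clear of everything at hand-in.

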